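Sweep used bottle caps through the gate into the discard slot

ROBOT

A 6-joint arm with a two-finger parallel gripper is mounted at the origin on the work surface. World frame = base frame: x ahead of the robot, y to its left, z up, the work surface at z = 0. Lengths are in m, angles in rad, forces in N, time in s.
With the tool pointing down it reaches from about 0.375 to 0.925 m from the base axis. Payload 5.7 kg.
Tool frame: the origin (TCP) lies between the finger pads; the fingertips stand 17 mm ahead of it and the grasp point (between the pads) lies 2 mm behind it; z points along the fingers, y is the line along which they close (so a half turn about z gives the same grasp; the last joint's range is limited). The gripper opens to 88 mm and grips with 3 to 60 N. Pads are 20 mm wide; open, the fingers measure 115 mm over their backs; the gripper's body (75 mm by 178 mm) begins 61 mm behind the grasp point.
Start: joints at [0.998, 0.359, 1.51, -0, 1.272, -0.115], TCP at [0.265, 0.538, 0.24] pointing down, gripper open.
Joint ranges: [-2.97, 2.97], [-1.01, 2.36], [0.21, 2.38], [-0.96, 4.11], [0.2, 2.71], [-2.98, 2.98]. Speed limits (rad/s): [2.39, 2.39, 3.14, 3.14, 3.14, 3.14].

INTERFACE

Orientations are given as a unit quaternion [w, x, y, z].
In Python, from rig import * gives the robot as it stands.
- The arm moves only by the tool tcp_steps, called after ">>>" by a JSON object that holds its "fn" and its "kwargs". Schema: {"type":"object","properties":{"moves":{"type":"string"},"jaw":{"type":"number"},"force":{"type":"number"},"only":{"type":"string"},"quiet":{"type":"boolean"},"lines":{"type":"string"}},"required":["moves"],"additionalProperties":false}. moves is a string of 1 to 20 rows, one to a line, with the numbers parted by spaces; each row has 6 numbers: dx, dy, dz in fractions of the full range, 1 being 0.5 m, then a rotation vector rx, ry, rz in fractions of the full range, 1 being pi rad; each row is the pose to reach, as a shift and turn from the pose commanded when the call began, along the tool's axes at that moment; what a row does not reach only later rows make up. A row lasts 1/12 s, in which the tool goes at most 0.0417 m and 0.125 rad, less where a joint would pass 70% of its speed; a pose out of reach is approached as far as the arm can. jaw is the finger opening in m, set as the call begins (left out keeps the last). The fingers move at their own pace and stop on an object; force is the grip in N (left out, the last holds). Time passes only in rows, so rows that do not move let the fingers close. The tool returns the time, the measured TCP pose, the force, the opening and the grip force at its end. only (a regular expression) keeps the lines of the reply that match it, lines (a string "A,B") keeps lines A to B, and quiet returns only ok. A shift or turn number past 1, either way, is cut back to 1. Input that does not fit is refused with a message, and nothing moves.
- get_obs(): the state, without advancing time (a new reading comes with each control period).
- capture(name): name is "scene" or "top" or "wrist"; returns the picture (480x640x3 uint8, red, green, blue); there is no depth.
- get_calibration(name): a dict with "camera_matrix" (3x3 intrinsics, pixels), "k1" (the pictures are not rectified: a ray, as slopes to the right and down, at radius r is drawn at 1 + k1 r^2 times it, then the intrinsics apply), "world_to_cam" (4x4, takes a point from world to camera coordinates). Camera axes: x right, y down, z forward; pixel columns grow to the right and rows downward; lengths in m; the calibration is good to about 2 mm. A picture is of the moment at which its call begins: read the wrist's pose just before it. get_calibration takes no time and is no camera call; for the wrist camera it gives the pose at the moment of the call.
- job_done(): hands the job in; it is judged then, once.
Trained networks look in the newest picture that a camera, given by its name, has taken for a name from the list of things; names that differ only in an ending like _2 or _b are one class to them, and where a whole thing is asked for, a point or a joint stands for the part that bears it (a point fixed in the world has none). Each returns a list of dicts, best first, with "p" (0 to 1); they miss things now and then, are a little off and sometimes report something else, mostly with a low value. They report only what shows in the picture. A call takes as long as a camera call.
- search_frame(thing, camera): "bbox" ([left, top, right, bottom] in pixels, round what is visible of it).
- silhouettes(thing, camera): "mask" (480x640 bool, what is visible of it) and "bbox" ([left, top, right, bottom] in pixels, round what is visible of it).
The state is a dict: "clock": time; "joint_pos": joint angles; "qvel": joint speeds; "tau": joint torques, N m; "ee_pos": TCP position; "tcp_rot": TCP orientation; "force": force on the tool from outside, world axes, zero at the start; "ft_torque": the same for the moment, N m; "gripper_width": finger opening in m; "grip_force": force on a finger pad.
Only numpy, scipy, OpenCV 4.12 (cv2) and the standard library are available. Lean on these libraries where they do the work, as an engineer would, in place of code of your own. Each camera call takes 0.05 s, during which the arm holds its last target. There are 200 camera calls.

TASK

Three used screw caps (red, orange, blue) lie on the deck of the cap station. With the fingertips push them along the deck through the gate between the green posts, one at a time, so that each drops into the sunken slot behind it; do not pick any cap up. Leave the vial, the jar, the well plate and the tip box where they stand.

Things in the scene. Friction and masses are not known exactly. Their poses are not given: they have to be found in the camera images.
- station: the cap station, a fixed block, x from -125 to +175 mm, y +/-125 mm; origin on the table, z up, +x the way the caps go. Flat grey deck at z = 60 mm from x = -118 to the drop edge at x = 68 mm. Lips 12 mm high, 7 mm thick at the rear (inner face x = -118) and sides (inner faces y = +/-118). White shelves at deck height left and right of the slot.
- gate (a point): middle of the gate at deck height (station x = 84, y = 0, z = 60 mm; axes as the station's). Two green posts, 12 mm square, tops 24 mm above the deck, centres at x = 84, y = +/-27: 42 mm between them. Yellow fences 6 mm thick, 16 mm high funnel to them; each side's centre line runs (x, y) = (36, 121), (52, 52), (80, 24) mm, and mirrored in y.
- drop_edge (a point): middle of the drop edge, where the deck ends before the gate (station x = 68, y = 0, z = 60 mm; axes as the station's). A cap tips in by itself once its centre is a few mm past it.
- slot (a point): middle of the floor of the open-topped black slot, edged in red, behind the gate (station x = 138, y = 0, z = 8 mm; axes as the station's): 42 mm wide, from the drop edge to x = 165 mm; first a 41 degree chute, then a floor 52 mm below the deck. A cap that stays on the chute is also in.
- cap_red: red: a ribbed plastic screw cap lying flat on the deck, white dot on its top, 30 mm diameter, 14 mm high, about 14 g, slides at friction about 0.6. Origin at its centre, 7 mm above its underside; its yaw means nothing.
- cap_orange: orange: a ribbed plastic screw cap lying flat on the deck, white dot on its top, 30 mm diameter, 14 mm high, about 14 g, slides at friction about 0.6. Origin at its centre, 7 mm above its underside; its yaw means nothing.
- cap_blue: blue: a ribbed plastic screw cap lying flat on the deck, white dot on its top, 30 mm diameter, 14 mm high, about 14 g, slides at friction about 0.6. Origin at its centre, 7 mm above its underside; its yaw means nothing.
- vial: bystander: amber vial with white cap, 26 mm diameter, 50 mm high, standing on a white shelf beside the slot; origin under its centre
- jar: bystander: white jar with black lid, 38 mm diameter, 45 mm high, standing on the other shelf beside the slot; origin under its centre
- well_plate: bystander: clear six-well plate with pink wells, 86 x 128 x 16 mm, on the table on the station's +y side; origin under its centre
- tip_box: bystander: blue pipette-tip box with clear lid, 85 x 115 x 54 mm, on the table on the station's -y side; origin under its centre

How it is judged:
By the outcome, as a careful person would: the job done as asked, in the order asked, and still so for the second after the job is handed in, with the robot touching nothing.
It also fails if it takes over 67 s, if anything falls off the work surface, if the arm or the gripper's body presses on something with over 40 N, if the wrist force passes 120 N, or if a joint passes its speed limit or range.

## Working session

There is one attempt and no reset: what is moved stays moved. The work goes in short steps, Python scripts to look and compute and a tool call to move; the robot and the scene stay as the last step left them, time stands still between calls to the robot, and variables do not carry over. Pictures are saved under pics/ and viewed, at most 10 in all, crops included, and the job is handed in when it is done.

```bash
mkdir -p pics; cat > h.py <<'E'
from rig import *
import numpy as np, cv2
def ray(cam,px,cal=None):
    c=cal or get_calibration(cam);K=np.array(c["camera_matrix"]);T=np.array(c["world_to_cam"])
    d=np.array([c["k1"],0,0,0,0.])
    s=cv2.undistortPoints(np.array([[px]],float),K,d)[0,0]
    R=T[:3,:3];o=-R.T@T[:3,3];v=R.T@np.r_[s,1]
    return o,v/np.linalg.norm(v)
def at_z(cam,px,z,cal=None):
    o,v=ray(cam,px,cal);return o+v*(z-o[2])/v[2]
def tri(r):
    A=sum(np.eye(3)-np.outer(v,v) for o,v in r);b=sum((np.eye(3)-np.outer(v,v))@o for o,v in r)
    return np.linalg.solve(A,b)
def proj(cam,P):
    c=get_calibration(cam);T=np.array(c["world_to_cam"]);K=np.array(c["camera_matrix"])
    p=T[:3,:3]@np.array(P)+T[:3,3];s=p[:2]/p[2];s=s*(1+c["k1"]*(s@s));return K[:2,:2]@s+K[:2,2]
E
python3 - <<'E'
from h import *
np.set_printoptions(precision=4,suppress=True)
ims=[]
for cam in("top","scene"):
    im=capture(cam);cv2.imwrite(f"pics/{cam}0.png",im[...,::-1])
    for t in("station","cap_red","cap_orange","cap_blue","vial","jar"):
        try:
            s=silhouettes(t,cam)
            for q in s[:2]:
                ys,xs=np.nonzero(q["mask"]);c=(xs.mean(),ys.mean())
                print(cam,t,round(q["p"],2),q["bbox"],np.array(c),at_z(cam,c,.067))
        except Exception as e: print(cam,t,e)
o=get_obs();print(o["clock"],o["ee_pos"],o["tcp_rot"])
E
```

```text
top station 0.69 [302.3, 130.6, 518.4, 348.9] [407.3591 237.2733] [ 0.5475 -0.0871  0.067 ]
top station 0.32 [406.7, 258.5, 422.7, 279.0] [414.6917 272.075 ] [ 0.4874 -0.0994  0.067 ]
top cap_red 0.72 [406.8, 262.8, 422.1, 275.2] [414.8596 272.0809] [ 0.4874 -0.0996  0.067 ]
top cap_orange 0.59 [359.7, 222.8, 375.6, 238.0] [366.7478 231.8053] [ 0.5569 -0.0168  0.067 ]
top cap_blue 0.69 [357.8, 222.5, 374.6, 241.0] [366.3927 231.4737] [ 0.5575 -0.0162  0.067 ]
top cap_blue 0.63 [380.0, 247.4, 398.6, 262.7] [388.4263 255.6016] [ 0.5157 -0.0542  0.067 ]
top vial 0.68 [399.6, 163.9, 416.7, 178.4] [406.4836 170.723 ] [ 0.6637 -0.0862  0.067 ]
top jar 0.61 [467.0, 212.7, 492.0, 233.6] [479.6287 223.1297] [ 0.5722 -0.2119  0.067 ]
scene station 0.76 [150.6, 201.5, 381.1, 444.8] [253.9648 321.7582] [ 0.5846 -0.1242  0.067 ]
scene cap_red 0.91 [200.1, 264.3, 223.2, 291.5] [210.401  277.0376] [ 0.4874 -0.0977  0.067 ]
scene cap_orange 0.91 [275.6, 249.6, 295.4, 268.0] [284.7507 258.2521] [ 0.5564 -0.0123  0.067 ]
scene cap_orange 0.22 [149.8, 199.9, 377.3, 442.4] [253.6039 321.572 ] [ 0.584  -0.1242  0.067 ]
scene cap_blue 0.56 [237.2, 255.6, 261.0, 275.3] [245.9507 263.4   ] [ 0.5143 -0.0507  0.067 ]
scene jar 0.72 [187.4, 335.9, 221.9, 384.4] [202.8798 357.7918] [ 0.5632 -0.1989  0.067 ]
0.7 [0.2652 0.5382 0.2396] [-0.      0.2269  0.9739 -0.    ]
```

View pics/top0.png

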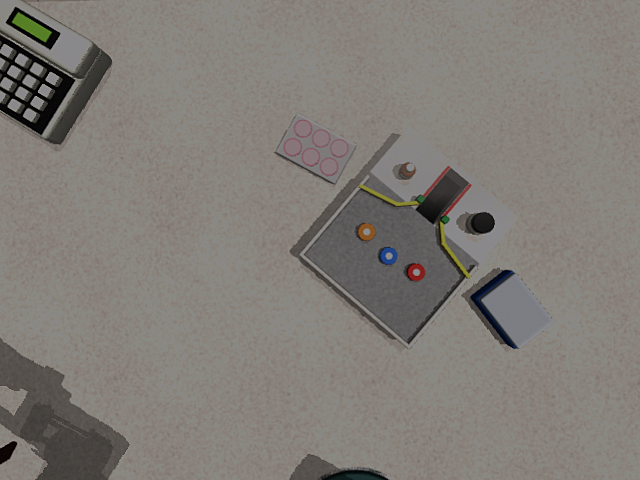

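View pics/scene0.png

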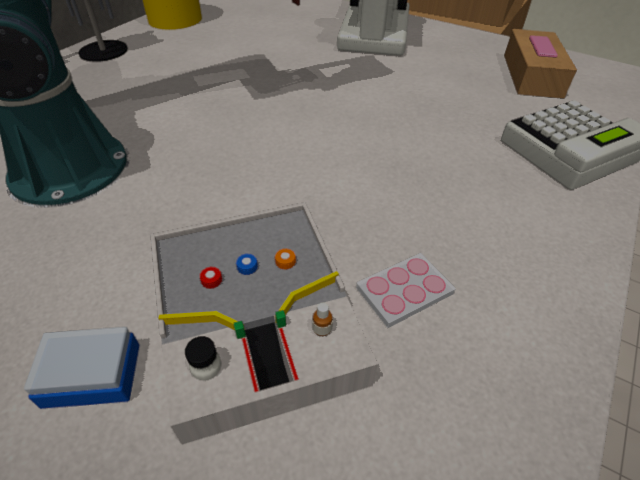

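The top view shows the station rotated about -40° with the gate near (433,209). Orange is at (367,232), blue at (388,256) and red at (416,272). The scene view agrees: red (210,277), blue (246,263), orange (285,258). Next I'll fit the station pose.

```bash
cat > fit.py <<'E'
from h import *
from scipy.optimize import least_squares
np.set_printoptions(precision=4,suppress=True)
def cent(cam,lo,hi,n,roi):
    im=cv2.imread(f"pics/{cam}0.png");h=cv2.cvtColor(im,cv2.COLOR_BGR2HSV)
    m=cv2.inRange(h,lo,hi);z=np.zeros_like(m);x0,y0,x1,y1=roi;z[y0:y1,x0:x1]=m[y0:y1,x0:x1]
    k,l,s,c=cv2.connectedComponentsWithStats(z)
    i=np.argsort(-s[1:,4])[:n]+1
    return [(c[j],s[j]) for j in i],l,i
obs=[]
roi={"top":(290,120,530,360),"scene":(140,190,400,450)}
for cam in roi:
    g,_,_=cent(cam,(45,120,30),(80,255,255),2,roi[cam]);print(cam,"green",[(a.round(1),b) for a,b in g])
    y,l,i=cent(cam,(22,140,90),(35,255,255),2,roi[cam]);print(cam,"yellow",[(a.round(1),b) for a,b in y])
    g=sorted([a for a,_ in g],key=lambda p:p[0]); y=sorted([a for a,_ in y],key=lambda p:p[0])
    s=1 if cam=="top" else -1   # top: left is +y ; scene: left is -y
    for a,sg in zip(g,(s,-s)): obs.append((cam,a,np.array([[84,27*sg,76]])/1e3))
    L1=np.hypot(16,69);L2=np.hypot(28,28)
    f=np.array([(44,86.5)]) *L1/(L1+L2)+np.array([(66,38)])*L2/(L1+L2)
    for a,sg in zip(y,(s,-s)): obs.append((cam,a,np.array([[f[0,0],f[0,1]*sg,70]])/1e3))
# rear outer corners, lip top
for cam,a,p in [("top",(301,254),(-125,125,72)),("top",(408,346.5),(-125,-125,72)),("scene",(304,207),(-125,125,72)),("scene",(153,235),(-125,-125,72))]:
    obs.append((cam,np.array(a),np.array([p])/1e3))
def W(q,P):
    c,s=np.cos(q[2]),np.sin(q[2]);return np.array([q[0]+c*P[0]-s*P[1],q[1]+s*P[0]+c*P[1],P[2]+q[3]])
def res(q,cams=("top","scene")): return np.concatenate([proj(c,W(q,P[0]))-a for c,a,P in obs if c in cams])
if __name__=="__main__":
    for cams in(("top",),("scene",),("top","scene")):
        if len(cams)==1:
            r=least_squares(lambda q:res(np.r_[q,0],cams),[.55,-.09,-.7],loss="soft_l1")
        else: r=least_squares(res,[.55,-.09,-.7,0],loss="soft_l1")
        print(cams,r.x,np.abs(r.fun).max());
        if len(cams)==2: print(r.fun.reshape(-1,2)); q=r.x
    np.save("q.npy",q)
    out=[]
    for cam in roi:
        im=cv2.imread(f"pics/{cam}0.png");x0,y0,x1,y1=roi[cam]
        S=3 if 0 else 1.6
        im=cv2.resize(im[y0:y1,x0:x1],(390,390),interpolation=cv2.INTER_CUBIC);k=390/(x1-x0)
        for poly in [[(-118,118,60),(68,118,60)],[(-118,-118,60),(68,-118,60)],[(-118,118,60),(-118,-118,60)],[(36,121,76),(52,52,76),(80,24,76)],[(36,-121,76),(52,-52,76),(80,-24,76)],[(68,21,60),(165,21,60),(165,-21,60),(68,-21,60)],[(84,27,84),(84,-27,84)]]:
            pp=np.array([(proj(cam,W(q,np.array(p)/1e3))-(x0,y0))*k for p in poly]).astype(np.int32)
            cv2.polylines(im,[pp],False,(255,255,0),1)
        out.append(im)
    cv2.imwrite("pics/fit.png",np.hstack(out))
    for t,px in {"red":((414.9,272.1),(210.4,277)),"orange":((366.7,231.8),(284.8,258.3)),"blue":((388.4,255.6),(246,263.4))}.items():
        P=tri([ray("top",px[0]),ray("scene",px[1])]);d=P[:2]-q[:2];c,s=np.cos(q[2]),np.sin(q[2])
        print(t,P,"station mm",1e3*np.array([c*d[0]+s*d[1],-s*d[0]+c*d[1]]))
E
python3 fit.py
```

```text
top green [(array([444.7, 218.9]), array([441, 216,   8,   7,  41], dtype=int32)), (array([420.7, 198.7]), array([417, 195,   9,   8,  36], dtype=int32))]
top yellow [(array([451.4, 250.9]), array([440, 222,  30,  56, 214], dtype=int32)), (array([388.1, 197.5]), array([359, 184,  60,  22, 199], dtype=int32))]
scene green [(array([239.4, 329.2]), array([234, 321,  12,  17, 143], dtype=int32)), (array([280.4, 318.5]), array([276, 311,  10,  17, 137], dtype=int32))]
scene yellow [(array([197.7, 318.1]), array([158, 311,  80,  19, 768], dtype=int32)), (array([308.3, 289.5]), array([279, 271,  60,  42, 583], dtype=int32))]
('top',) [ 0.5322 -0.0745 -0.7099] 2.8907101575944125
('scene',) [ 0.5329 -0.0718 -0.7049] 5.214227370555449
('top', 'scene') [ 0.5326 -0.0732 -0.7062  0.0007] 4.784047044103261
[[-0.8808 -0.3379]
 [-0.5927 -0.176 ]
 [ 0.4057 -0.3565]
 [-1.3226 -1.9011]
 [-1.2578  0.1099]
 [-0.6477  0.0038]
 [ 4.1553  1.5499]
 [-4.3895  4.5831]
 [-3.402  -0.3017]
 [ 0.5443  2.6762]
 [ 1.2932 -4.784 ]
 [-3.7161 -0.6203]]
red [ 0.4879 -0.099   0.0687] station mm [-17.3466 -48.6032]
orange [ 0.5577 -0.0158  0.0709] station mm [-18.2472  59.976 ]
blue [ 0.5162 -0.0533  0.0708] station mm [-25.4325   4.4632]
```

View pics/fit.png

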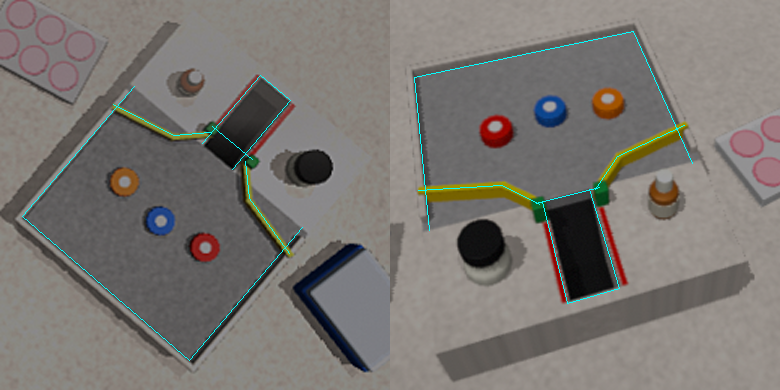

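The overlay matches both views to about 2–3 mm, and the cap heights come out at 69–71 mm against an expected 67. I'll push with the fingers about 20 mm apart so they cradle the cap from behind. I'll take red first.

```bash
cat > go.py <<'E'
from h import *
import sys
from scipy.spatial.transform import Rotation as Ro
def plan(wps,off=21.2):
    """wps: (cap x, cap y [station mm], heading deg, gap mm, tip height above table mm)"""
    q=np.load("q.npy");o=get_obs();R=Ro.from_quat(np.roll(o["tcp_rot"],-1)).as_matrix();p=np.array(o["ee_pos"])
    for x,y,h,g,z in wps:
        a=q[2]+np.radians(h);c,s=np.cos(q[2]),np.sin(q[2])
        C=q[:2]+np.array([c*x-s*y,s*x+c*y])/1e3
        t=np.r_[C-(off+g)/1e3*np.array([np.cos(a),np.sin(a)]),z/1e3+.017]
        X=np.array([-np.cos(a),-np.sin(a),0]);Z=np.array([0,0,-1.]);T=np.c_[X,np.cross(Z,X),Z]
        print((x,y,h,g,z),np.r_[R.T@(t-p),Ro.from_matrix(R.T@T).as_rotvec()].round(4).tolist())
def st(P):
    q=np.load("q.npy");d=np.array(P[:2])-q[:2];c,s=np.cos(q[2]),np.sin(q[2]);return (1e3*np.array([c*d[0]+s*d[1],-s*d[0]+c*d[1]])).round(1)
E
python3 -c "
from go import *
plan([(-17,-49,38,12,180)])"
```

```text
(-17, -49, 38, 12, 180) [-0.4513, -0.4869, 0.0427, -0.0001, -0.0, -0.4148]
```

Careful with the scale: shifts go in shares of 0.5 m and turns go in shares of pi rad. That gives: -0.4869 m is -0.9738, -0.4513 m is -0.9026, -0.4148 rad is -0.132.

>>> {"fn": "tcp_steps", "kwargs": {"moves": "-0.226 -0.244 0.02 0 0 -0.0318\n-0.226 -0.244 0.02 0 0 -0.0318\n-0.452 -0.488 0.04 0 0 -0.0637\n-0.452 -0.488 0.04 0 0 -0.0637\n-0.452 -0.488 0.04 0 0 -0.0637\n-0.452 -0.488 0.04 0 0 -0.0637\n-0.452 -0.488 0.04 0 0 -0.0637\n-0.452 -0.488 0.04 0 0 -0.0637\n-0.9026 -0.9738 0.0854 0 0 -0.132\n-0.9026 -0.9738 0.0854 0 0 -0.132\n-0.9026 -0.9738 0.0854 0 0 -0.132\n-0.9026 -0.9738 0.0854 0 0 -0.132\n-0.9026 -0.9738 0.0854 0 0 -0.132\n-0.9026 -0.9738 0.0854 0 0 -0.132\n-0.9026 -0.9738 0.0854 0 0 -0.132\n-0.9026 -0.9738 0.0854 0 0 -0.132\n-0.9026 -0.9738 0.0854 0 0 -0.132\n-0.9026 -0.9738 0.0854 0 0 -0.132\n-0.9026 -0.9738 0.0854 0 0 -0.132\n-0.9026 -0.9738 0.0854 0 0 -0.132", "jaw": 0.020}}

```text
clock: 2.37
ee_pos: [0.454, -0.0967, 0.1968]
tcp_rot: [-0.001, 0.021, 1.0, 0.0]
force: [0.0, 0.8, -0.2]
gripper_width: 0.0204
grip_force: 0.0
```

```bash
cat > look.py <<'E'
from go import *
import sys
np.set_printoptions(precision=4,suppress=True)
n=sys.argv[1]
cal=get_calibration("wrist");im=capture("wrist")[...,::-1].copy()
for t in("cap_red","cap_orange","cap_blue"):
    for s in silhouettes(t,"wrist")[:2]:
        ys,xs=np.nonzero(s["mask"]);c=(xs.mean(),ys.mean());P=at_z("wrist",c,.068,cal)
        print(t,round(s["p"],2),np.array(c),st(P))
q=np.load("q.npy");c,s=np.cos(q[2]),np.sin(q[2])
K=np.array(cal["camera_matrix"])
for poly in [[(-118,118,60),(68,118,60)],[(-118,-118,60),(68,-118,60)],[(-118,118,60),(-118,-118,60)],[(36,121,76),(52,52,76),(80,24,76)],[(36,-121,76),(52,-52,76),(80,-24,76)],[(68,21,60),(165,21,60),(165,-21,60),(68,-21,60),(68,21,60)],[(84,27,84),(84,-27,84)]]:
    pp=[proj("wrist",[q[0]+(c*x-s*y)/1e3,q[1]+(s*x+c*y)/1e3,z/1e3]) for x,y,z in poly]
    cv2.polylines(im,[np.array(pp).astype(np.int32)],False,(255,255,0),1)
cv2.imwrite(f"pics/{n}.png",im)
E
python3 look.py w1; python3 -c "
from go import *
plan([(-17,-49,38,12,180),(-17,-49,38,12,64)])"
```

```text
cap_red 0.68 [318.7575 275.6537] [-16.9 -48.1]
(-17, -49, 38, 12, 180) [-0.0004, -0.0014, 0.0001, 0.0001, -0.0002, 0.0019]
(-17, -49, 38, 12, 64) [-0.0004, -0.0014, 0.1161, 0.0001, -0.0002, 0.0019]
```

View pics/w1.png

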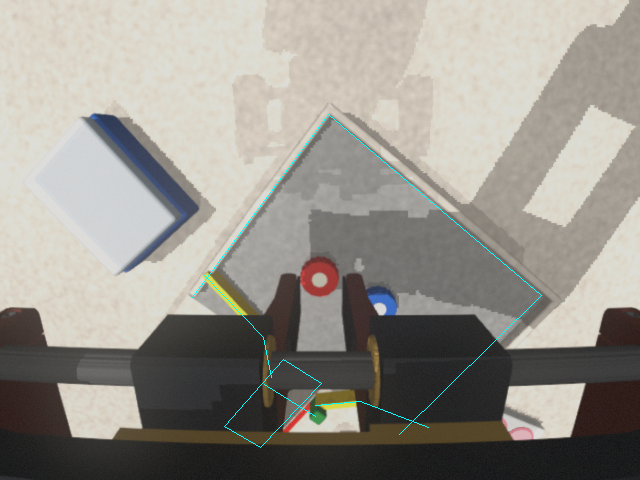

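The wrist view shows red at (319,277), on the fingers' centre line, and blue at (380,300). The station overlay sits on the lips and fence. Red measures (-17,-48) mm, in agreement, so I'll descend.

Converted, 0.116 m is 0.232, 0.08 m is 0.16.

>>> {"fn": "tcp_steps", "kwargs": {"moves": "0 0 0.08 0 0 0\n0 0 0.16 0 0 0\n0 0 0.2 0 0 0\n0 0 0.232 0 0 0\n0 0 0.232 0 0 0"}}

```text
clock: 2.98
ee_pos: [0.4534, -0.0967, 0.0787]
tcp_rot: [-0.002, 0.021, 1.0, 0.001]
force: [0.8, 0.5, 0.4]
gripper_width: 0.0201
grip_force: 0.0
```

```bash
python3 -c "
from go import *
plan([(-17,-49,38,0,64),(42,-3,38,0,64),(45,-2,25,0,64),(50,-1,12,0,64),(55,0,0,0,64),(75,0,0,0,64)])"
```

```text
(-17, -49, 38, 0, 64) [-0.0134, -0.0013, -0.0023, 0.0012, -0.0037, 0.0013]
(42, -3, 38, 0, 64) [-0.0882, -0.0015, -0.0026, 0.0012, -0.0037, 0.0013]
(45, -2, 25, 0, 64) [-0.0918, 0.0022, -0.0026, 0.0008, -0.0038, 0.2282]
(50, -1, 12, 0, 64) [-0.0979, 0.0044, -0.0026, 0.0003, -0.0039, 0.455]
(55, 0, 0, 0, 64) [-0.1048, 0.0059, -0.0027, -0.0001, -0.0039, 0.6645]
(75, 0, 0, 0, 64) [-0.1206, -0.0064, -0.0027, -0.0001, -0.0039, 0.6645]
```

Converted, -0.088 m is -0.176, -0.082 m is -0.164.

>>> {"fn": "tcp_steps", "kwargs": {"moves": "-0.012 0 -0.004 0 0 0\n-0.024 -0.002 -0.004 0 0 0\n-0.04 -0.002 -0.004 0 0 0\n-0.056 -0.002 -0.004 0 0 0\n-0.072 -0.002 -0.004 0 0 0\n-0.088 -0.002 -0.004 0 0 0\n-0.104 -0.002 -0.004 0 0 0\n-0.12 -0.002 -0.004 0 0 0\n-0.136 -0.002 -0.004 0 0 0\n-0.152 -0.002 -0.004 0 0 0\n-0.164 -0.002 -0.004 0 0 0\n-0.176 -0.002 -0.004 0 0 0\n-0.176 -0.002 -0.004 0 0 0"}}

```text
clock: 4.07
ee_pos: [0.5442, -0.1031, 0.083]
tcp_rot: [0.001, 0.021, 1.0, -0.0]
force: [-0.3, 0.8, 0.0]
gripper_width: 0.0197
grip_force: 0.0
```

```bash
cat > see.py <<'E'
from go import *
import sys
for cam in("top","scene"):
    im=capture(cam)
    if len(sys.argv)>1: cv2.imwrite(f"pics/{sys.argv[1]}_{cam}.png",im[...,::-1])
    for t in("cap_red","cap_orange","cap_blue"):
        for s in silhouettes(t,cam)[:1]:
            ys,xs=np.nonzero(s["mask"]);c=(xs.mean(),ys.mean());print(cam,t,round(s["p"],2),np.round(c,1),len(xs),st(at_z(cam,c,.068)))
E
python3 see.py a; python3 -c "
from go import *
plan([(42,-3,38,0,64),(45,-2,25,0,64),(50,-1,12,0,64),(55,0,0,0,64),(75,0,0,0,64)])"
```

```text
top cap_orange 0.51 [365.3 231.7] 184 [-19.7  60.7]
top cap_blue 0.5 [389.  259.7] 108 [-30.   -1.8]
scene cap_red 0.8 [252.3 303.1] 400 [43.7 -0.9]
scene cap_orange 0.91 [284.8 258.4] 344 [-20.2  61.6]
(42, -3, 38, 0, 64) [0.0009, 0.0009, 0.002, -0.0, -0.0003, -0.0002]
(45, -2, 25, 0, 64) [-0.0026, 0.0046, 0.002, -0.0001, -0.0003, 0.2267]
(50, -1, 12, 0, 64) [-0.0088, 0.0069, 0.002, -0.0001, -0.0003, 0.4536]
(55, 0, 0, 0, 64) [-0.0157, 0.0083, 0.002, -0.0001, -0.0003, 0.6631]
(75, 0, 0, 0, 64) [-0.0315, -0.004, 0.002, -0.0001, -0.0003, 0.6631]
```

Red is cradled at about (43,-1). Next I'll turn around it and push it straight in.

Converted, -0.0315 m is -0.063, -0.026 m is -0.052, 0.663 rad is 0.211.

>>> {"fn": "tcp_steps", "kwargs": {"moves": "-0.002 0.005 0.004 0 0 0.036\n-0.0052 0.0092 0.004 0 0 0.0723\n-0.012 0.012 0.004 0 0 0.1082\n-0.0176 0.014 0.004 0 0 0.1445\n-0.024 0.016 0.004 0 0 0.1783\n-0.0314 0.0166 0.004 0 0 0.211\n-0.0314 0.0166 0.004 0 0 0.211\n-0.042 0.008 0.004 0 0 0.211\n-0.052 0 0.004 0 0 0.211\n-0.063 -0.008 0.004 0 0 0.211\n-0.063 -0.008 0.004 0 0 0.211\n-0.063 -0.008 0.004 0 0 0.211"}}

```text
clock: 5.47
ee_pos: [0.5745, -0.1087, 0.081]
tcp_rot: [0.0, 0.346, 0.938, -0.0]
force: [1.4, -0.3, -0.7]
gripper_width: 0.0204
grip_force: 0.0
```

```bash
python3 see.py b; python3 -c "
from go import *
plan([(75,0,0,0,64),(75,0,0,0,140)])"
```

```text
top cap_orange 0.74 [366.7 231.5] 256 [-17.9  59.1]
top cap_blue 0.6 [387.7 255.5] 262 [-26.    4.6]
scene cap_red 0.9 [267.  361.9] 495 [133.9  -2.4]
scene cap_orange 0.54 [289.8 262.1] 73 [-11.3  66.7]
scene cap_blue 0.46 [247.5 271.8] 43 [-11.5   4.1]
(75, 0, 0, 0, 64) [0.0001, -0.0002, -0.0, -0.0001, -0.0001, 0.0004]
(75, 0, 0, 0, 140) [0.0001, -0.0002, -0.076, -0.0001, -0.0001, 0.0004]
```

View pics/b_scene.png

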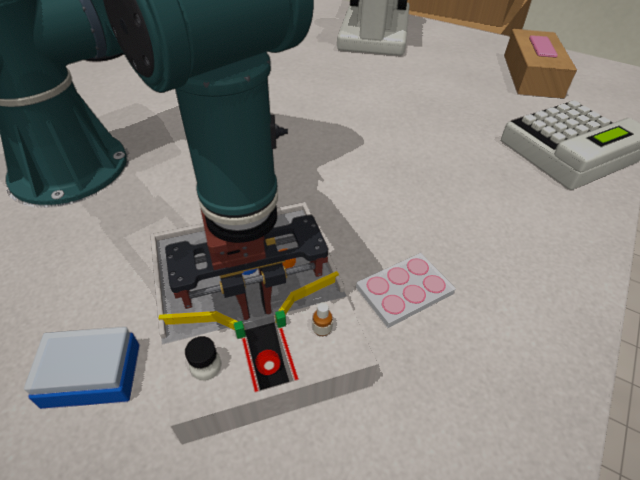

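Red lies in the slot at (267,362). Orange is next.

```bash
python3 -c "
from go import *
plan([(60,0,0,0,64),(-18,60,-42,12,110),(-18,60,-42,12,64)])"
```

```text
(60, 0, 0, 0, 64) [0.0151, -0.0002, -0.0, -0.0001, -0.0001, 0.0004]
(-18, 60, -42, 12, 110) [0.0966, 0.082, -0.046, -0.0002, -0.0, 0.7334]
(-18, 60, -42, 12, 64) [0.0965, 0.082, -0.0, -0.0002, -0.0, 0.7334]
```

Converted, 0.0966 m is 0.1932, 0.09 m is 0.18, 0.7334 rad is 0.2334.

>>> {"fn": "tcp_steps", "kwargs": {"moves": "0.03 0 -0.01 0 0 0\n0.03 0 -0.09 0 0 0\n0.06 0.03 -0.092 0 0 0.0382\n0.1 0.06 -0.092 0 0 0.0764\n0.12 0.09 -0.092 0 0 0.1146\n0.15 0.12 -0.092 0 0 0.1528\n0.18 0.14 -0.092 0 0 0.191\n0.1932 0.164 -0.092 0 0 0.2334\n0.1932 0.164 -0.092 0 0 0.2334\n0.1932 0.164 -0.092 0 0 0.2334\n0.1932 0.164 -0.092 0 0 0.2334\n0.1932 0.164 -0.03 0 0 0.2334\n0.1932 0.164 0 0 0 0.2334\n0.1932 0.164 0 0 0 0.2334"}}

```text
clock: 7.03
ee_pos: [0.552, 0.0159, 0.0784]
tcp_rot: [-0.002, 0.659, 0.753, -0.001]
force: [-0.0, 0.0, -0.8]
gripper_width: 0.0203
grip_force: 0.0
```

```bash
python3 see.py; python3 -c "
from go import *
plan([(-18,60,-42,0,64),(40,7.8,-42,0,64),(43,5,-28,0,64),(49,2,-14,0,64),(55,0,0,0,64),(75,0,0,0,64)])"
```

```text
top cap_blue 0.75 [429.9 230.6] 9074 [ 54.3 -22.8]
scene cap_red 0.83 [266.9 362. ] 478 [133.9  -2.6]
scene cap_orange 0.63 [284.9 258.5] 348 [-20.1  61.6]
scene cap_blue 0.74 [246.2 264. ] 335 [-26.4   5.3]
(-18, 60, -42, 0, 64) [-0.0116, -0.0007, 0.0008, 0.0014, 0.0005, 0.0001]
(40, 7.8, -42, 0, 64) [-0.0897, -0.0007, 0.0009, 0.0014, 0.0005, 0.0001]
(43, 5, -28, 0, 64) [-0.0944, -0.0059, 0.0009, 0.0014, 0.0006, -0.2442]
(49, 2, -14, 0, 64) [-0.1027, -0.0089, 0.0009, 0.0013, 0.0008, -0.4886]
(55, 0, 0, 0, 64) [-0.1115, -0.0106, 0.0009, 0.0012, 0.001, -0.7329]
(75, 0, 0, 0, 64) [-0.1263, 0.0028, 0.0009, 0.0012, 0.001, -0.7329]
```

Converted, -0.09 m is -0.18, -0.084 m is -0.168.

>>> {"fn": "tcp_steps", "kwargs": {"moves": "-0.012 0 0 0 0 0\n-0.024 -0.002 0 0 0 0\n-0.04 -0.002 0 0 0 0\n-0.056 -0.002 0 0 0 0\n-0.072 -0.002 0 0 0 0\n-0.088 -0.002 0 0 0 0\n-0.104 -0.002 0 0 0 0\n-0.12 -0.002 0 0 0 0\n-0.136 -0.002 0 0 0 0\n-0.152 -0.002 0 0 0 0\n-0.168 -0.002 0 0 0 0\n-0.18 -0.002 0 0 0 0\n-0.18 -0.002 0 0 0 0"}}

```text
clock: 8.52
ee_pos: [0.5649, -0.0738, 0.081]
tcp_rot: [0.0, 0.659, 0.752, -0.0]
force: [-0.4, -0.5, -0.6]
gripper_width: 0.0197
grip_force: 0.0
```

```bash
python3 see.py; python3 -c "
from go import *
plan([(40,7.8,-42,0,64),(43,5,-28,0,64),(49,2,-14,0,64),(55,0,0,0,64),(75,0,0,0,64)])"
```

```text
top cap_red 0.48 [377.9 247.3] 9598 [-26.1  26.7]
top cap_orange 0.2 [378.6 247.5] 9762 [-25.6  25.4]
scene cap_red 0.75 [267.6 361.8] 514 [134.   -1.7]
scene cap_orange 0.92 [257.2 299.8] 443 [40.4  6.5]
(40, 7.8, -42, 0, 64) [-0.0003, 0.001, -0.0, -0.0002, 0.0, 0.0003]
(43, 5, -28, 0, 64) [-0.005, -0.0042, -0.0, -0.0002, 0.0, -0.244]
(49, 2, -14, 0, 64) [-0.0133, -0.0073, -0.0, -0.0002, -0.0, -0.4884]
(55, 0, 0, 0, 64) [-0.0221, -0.009, -0.0, -0.0002, -0.0001, -0.7327]
(75, 0, 0, 0, 64) [-0.0369, 0.0044, -0.0, -0.0002, -0.0001, -0.7327]
```

Converted, -0.0369 m is -0.0738, -0.032 m is -0.064, -0.7327 rad is -0.2332.

>>> {"fn": "tcp_steps", "kwargs": {"moves": "-0.004 -0.005 0 0 0 -0.0388\n-0.01 -0.0084 0 0 0 -0.0777\n-0.018 -0.012 0 0 0 -0.1165\n-0.0266 -0.0146 0 0 0 -0.1553\n-0.036 -0.0166 0 0 0 -0.1942\n-0.0442 -0.018 0 0 0 -0.2332\n-0.0442 -0.018 0 0 0 -0.2332\n-0.054 -0.009 0 0 0 -0.2332\n-0.064 0 0 0 0 -0.2332\n-0.0738 0.0088 0 0 0 -0.2332\n-0.0738 0.0088 0 0 0 -0.2332\n-0.0738 0.0088 0 0 0 -0.2332"}}

```text
clock: 9.92
ee_pos: [0.5743, -0.1088, 0.0809]
tcp_rot: [0.0, 0.347, 0.938, -0.0]
force: [-0.6, 0.3, -1.2]
gripper_width: 0.0202
grip_force: 0.0
```

```bash
python3 see.py c; python3 -c "
from go import *
plan([(60,0,0,0,64),(-26,4.5,-2,12,110),(-26,4.5,-2,12,64)])"
```

```text
top cap_orange 0.47 [374.6 238.3] 12363 [-18.   41.2]
top cap_blue 0.65 [388.1 255.6] 244 [-25.6   3.9]
scene cap_red 0.7 [270.5 383.2] 162 [161.6  -4.9]
scene cap_orange 0.88 [266.  356.4] 443 [126.3  -1.9]
scene cap_blue 0.47 [247.6 271.9] 44 [-11.4   4.2]
(60, 0, 0, 0, 64) [0.0151, 0.0002, -0.0, -0.0001, -0.0001, -0.0005]
(-26, 4.5, -2, 12, 110) [0.1131, 0.0058, -0.046, -0.0001, -0.0001, 0.0344]
(-26, 4.5, -2, 12, 64) [0.113, 0.0058, -0.0, -0.0001, -0.0001, 0.0344]
```

View pics/c_scene.png

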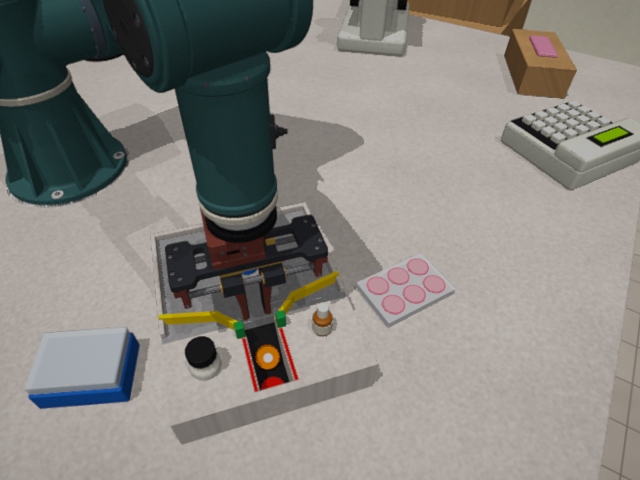

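Red and orange are both in the slot, with orange at (268,357) and red behind it. Blue is last.

Converted, 0.113 m is 0.226, 0.09 m is 0.18, 0.034 rad is 0.0108.

>>> {"fn": "tcp_steps", "kwargs": {"moves": "0.03 0 -0.01 0 0 0\n0.03 0 -0.092 0 0 0\n0.03 0 -0.092 0 0 0\n0.11 0.006 -0.092 0 0 0.0095\n0.18 0.0116 -0.092 0 0 0.0108\n0.226 0.0116 -0.092 0 0 0.0108\n0.226 0.0116 -0.092 0 0 0.0108\n0.226 0.0116 -0.03 0 0 0.0108\n0.226 0.0116 0 0 0 0.0108\n0.226 0.0116 0 0 0 0.0108"}}

```text
clock: 11.15
ee_pos: [0.4902, -0.0306, 0.0789]
tcp_rot: [-0.002, 0.362, 0.932, -0.0]
force: [-1.7, 0.4, 0.4]
gripper_width: 0.0202
grip_force: 0.0
```

```bash
python3 see.py; python3 -c "
from go import *
plan([(-26,4.5,-2,0,64),(55,0,0,0,64),(75,0,0,0,64)])"
```

```text
top cap_red 0.77 [447.3 187.3] 227 [131.5   2.6]
top cap_orange 0.67 [431.6 203.5] 215 [92.2  5.1]
top cap_blue 0.19 [447.9 187.3] 236 [132.1   1.9]
scene cap_red 0.7 [270.8 383.1] 152 [161.6  -4.6]
scene cap_orange 0.75 [266.5 356.6] 422 [126.7  -1.4]
scene cap_blue 0.94 [246.4 263.5] 341 [-27.2   5.8]
(-26, 4.5, -2, 0, 64) [-0.011, -0.0003, 0.0008, 0.0008, 0.0015, 0.0002]
(55, 0, 0, 0, 64) [-0.0921, -0.0028, 0.0009, 0.0007, 0.0015, -0.0347]
(75, 0, 0, 0, 64) [-0.1121, -0.0021, 0.0009, 0.0007, 0.0015, -0.0347]
```

Converted, -0.112 m is -0.224, -0.068 m is -0.136, -0.0347 rad is -0.011.

>>> {"fn": "tcp_steps", "kwargs": {"moves": "-0.012 0 0 0 0 0\n-0.024 0 0 0 0 0\n-0.04 0 0 0 0 0\n-0.056 0 0 0 0 0\n-0.072 -0.002 0 0 0 0\n-0.088 -0.002 0 0 0 -0.0032\n-0.104 -0.002 0 0 0 -0.0032\n-0.12 -0.002 0 0 0 -0.0064\n-0.136 -0.004 0 0 0 -0.0064\n-0.152 -0.004 0 0 0 -0.0095\n-0.168 -0.005 0 0 0 -0.011\n-0.184 -0.005 0 0 0 -0.011\n-0.196 -0.005 0 0 0 -0.011\n-0.206 -0.004 0 0 0 -0.011\n-0.216 -0.004 0 0 0 -0.011\n-0.224 -0.004 0 0 0 -0.011\n-0.224 -0.004 0 0 0 -0.011\n-0.224 -0.004 0 0 0 -0.011"}}

```text
clock: 13.05
ee_pos: [0.5728, -0.1078, 0.0809]
tcp_rot: [-0.0, 0.346, 0.938, -0.0]
force: [-0.2, 0.1, -0.6]
gripper_width: 0.02
grip_force: 0.0
```

```bash
python3 see.py d
python3 - <<'E'
import cv2,numpy as np
a=cv2.imread("pics/d_scene.png")[260:420,180:380];b=cv2.imread("pics/d_top.png")[140:260,370:520]
cv2.imwrite("pics/d.png",np.hstack([cv2.resize(a,(500,400)),cv2.resize(b,(300,400))[:,:300]]))
E
```

```text
scene cap_red 0.51 [271.3 382.9] 196 [161.6  -4. ]
scene cap_orange 0.6 [267.8 359.4] 408 [130.9  -0.7]
scene cap_blue 0.6 [261.2 337.3] 432 [98.5 -1.4]
```

View pics/d.png

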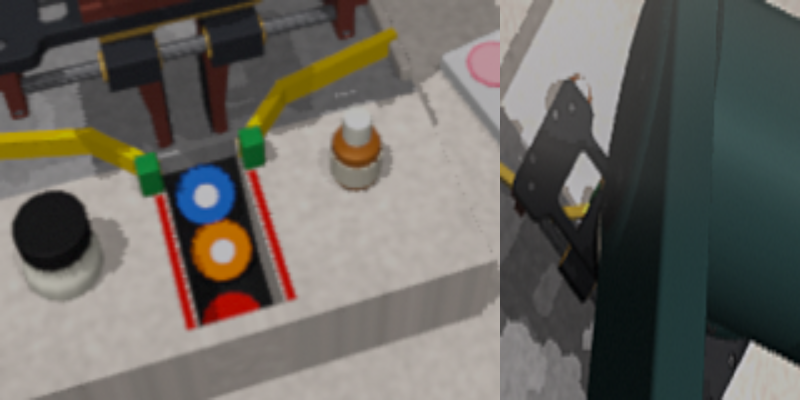

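All three caps are in the slot, one behind another, with blue past the drop edge and on the chute. I'll retract, check that it stays put, and hand in.

Converted, -0.15 m is -0.3, -0.13 m is -0.26.

>>> {"fn": "tcp_steps", "kwargs": {"moves": "0.02 0 0 0 0 0\n0.05 0 -0.01 0 0 0\n0.06 0 -0.08 0 0 0\n0.1 0 -0.16 0 0 0\n0.16 0 -0.22 0 0 0\n0.22 0 -0.26 0 0 0\n0.26 0 -0.3 0 0 0\n0.26 0 -0.3 0 0 0\n0.26 0 -0.3 0 0 0\n0.26 0 -0.3 0 0 0\n0.26 0 -0.3 0 0 0\n0.26 0 -0.3 0 0 0"}}

```text
clock: 14.45
ee_pos: [0.474, -0.0239, 0.2297]
tcp_rot: [-0.001, 0.346, 0.938, -0.0]
force: [-0.6, 0.4, 0.1]
gripper_width: 0.0203
grip_force: 0.0
```

```bash
python3 see.py e
python3 - <<'E'
import cv2,numpy as np
a=cv2.imread("pics/e_scene.png")[190:450,140:400];b=cv2.imread("pics/e_top.png")[120:360,290:530]
cv2.imwrite("pics/e.png",np.hstack([cv2.resize(a,(400,400)),cv2.resize(b,(400,400))]))
E
```

```text
top cap_red 0.49 [447.7 187.4] 190 [131.8   2.1]
top cap_orange 0.49 [434.5 200.5] 176 [99.4  4.7]
top cap_blue 0.76 [427.5 211.3] 224 [77.2  1.9]
scene cap_red 0.64 [270.7 383.5] 176 [162.1  -4.8]
scene cap_orange 0.85 [267.2 359.1] 433 [130.3  -1.3]
scene cap_blue 0.66 [261.2 337.3] 406 [98.5 -1.4]
```

View pics/e.png

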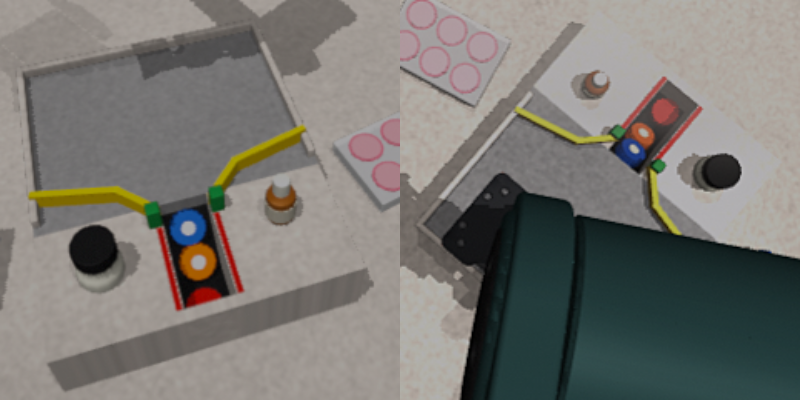

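```bash
python3 -c "
from go import *
P=tri([ray('top',(427.5,211.3)),ray('scene',(261.2,337.3))]);print(st(P),P[2]);print(job_done())"
```

```text
[82.7 -0.3] 0.04227649803593445
the job is handed in; nothing more can be done
None
```

All three caps went through the gate one at a time (red, orange, blue) and rest in the slot, with blue on the chute about 18 mm below deck height; the vial and jar stand where they were, I saw nothing else disturbed, and I handed the job in about 15 s into the 67 s limit (no verdict came back).

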